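# Plate the round praline with the tongs

## Robot

A 6-joint arm with a two-finger parallel gripper is mounted at the origin on the work surface. World frame = base frame: x ahead of the robot, y to its left, z up, the work surface at z = 0. Lengths are in mm, angles in rad, forces in N, time in s.
With the tool pointing down it reaches from about 350 to 975 mm from the base axis. Payload 7.1 kg.
Tool frame: the origin (TCP) lies at the very end of the fingers, on their centre line; the grasp point (between the pads) lies 19 mm behind it; z points along the fingers, y is the direction in which the jaws open and shut (so a half turn about z gives the same grasp; the last joint's range is limited). The gripper opens to 88 mm and grips with 3 to 60 N. Pads are 20 mm wide; open, the fingers measure 115 mm over their backs; the gripper's body (75 mm by 178 mm) begins 61 mm behind the grasp point.
Start: joints at [1.279, 0.423, 1.63, -0, 1.089, -0.019], TCP at [168.361, 601.88, 222.675] pointing down, gripper open.
Joint ranges: [-3, 3], [-0.9, 2.11], [0.09, 2.58], [-1.31, 4.45], [0.11, 2.69], [-2.54, 2.54]. Speed limits (rad/s): [2.39, 2.39, 3.01, 3.14, 3.14, 3.14].

## Interface

Orientations are given as a rotation vector (axis times angle).
In Python, from workcell import readout, imaging, close_job gives the robot as it stands.
- The arm moves only by the tool carry_out, never from a script. Its argument "rows" is a list of rows, each a list of 3 entries, a list of its own where there are three numbers: the shift along the tool's x, y, z in m, then the turn, a rotation vector about the tool's x, y, z in rad, then the closure, from 0 (fully open) to 1 (shut). In form: [[[dx, dy, dz], [wx, wy, wz], hand], ...]. A call has 1 to 12 rows; each row shifts and turns the commanded pose from where the row before left it, along the tool's axes as they then stand; what a row does not reach is not made up. A row lasts 1/12 s, in which the tool goes at most 41.7 mm and 7.16 degrees, less where a joint would pass 70% of its speed; a pose out of reach is approached as far as the arm can. A call with a gripper value outside its range is refused whole. The fingers move at their own pace and stop on an object; the grip force is fixed at half the most. Time passes only in rows, so rows that do not move let the fingers close. It gives the time, the measured TCP pose, the force and the opening at its end, in the units of the state.
- readout.get_obs(): the state, without advancing time (a new reading comes with each control period).
- imaging.get_image(name): name is "side" or "top"; returns the picture (400x640x3 uint8, red, green, blue); there is no depth.
- imaging.camera_params(name): a dict with "fx", "fy", "cx", "cy" (pixels), "rvec" (rotation vector, rad) and "tvec" (3), from world to camera coordinates, as OpenCV has them. Camera axes: x right, y down, z forward; pixel columns grow to the right and rows downward; lengths in mm; the calibration is good to about 2 mm. A picture is of the moment at which its call begins. camera_params takes no time and is no camera call.
- close_job(): hands the job in, once; it reports no verdict.
The state is a dict: "t": time; "qpos": joint angles; "qvel": joint speeds; "joint_torque": joint torques, N m; "ee_pos": TCP position; "orientation": TCP orientation; "ft_force": force on the tool from outside, world axes, zero at the start; "moment": the same for the moment, N m; "width": finger opening in mm.
Only numpy, scipy, OpenCV 4.12 (cv2) and the standard library are available. Lean on these libraries where they do the work, as an engineer would, in place of code of your own. Each camera call takes 0.05 s, during which the arm holds its last target.

## Task

Take the sprung tongs from their holder, squeeze them to pick the round praline off the baking tray, lower it onto the middle of the dessert plate and only then let it go, standing upright. Then stand the tongs back in their holder where they were. Touch the praline with the tongs only, not with the gripper, and leave the other two pralines where they are.

Things in the scene. Friction and masses are not known exactly. Their poses are not given: they have to be found in the camera images.
- tongs_grip (a point): Steel spring tongs upright in the holder, jaws down; sizes in mm: 106 high, 65 g. Point: midway between flat finger grips (24 wide, 34 high), 66 above jaw ends, 40 below top. z up, y = squeeze direction. Over the grips/between jaws: 44/60 at rest, 40/49 (5 N, enough to carry), 32/28 (8 N; 20 to 25 N grips firmly). Jaws 24 wide, 20 high, 5 thick; they sink 3 as they close. Hinge 34 above the point.
- holder: Open white box for the tongs, fixed: inside 50 (x) by 96 mm (y), walls 30 mm high, floor 4 mm thick. Origin: centre of its underside. The tongs stand in its middle, squeeze direction along y.
- praline_center (a point): The round praline, an upright plain cylinder of brown chocolate, 28 mm across, 24 mm high, 16 to 28 g; this is its centre, 12 mm above its underside. It stands on the 3 mm thick floor of a shallow aluminium baking tray (fixed, 180 x 310 mm, rim 14 mm high), in a row with two other pralines, centres 70 mm or more away.
- plate: Small round white dessert plate, fixed, 134 mm across with a rim 12 mm high. The origin is the centre of its underside; its flat middle, 90 mm across, is 6 mm above the origin.
- square_center (a point): Centre of a bystander on the tray: a square praline of the same chocolate, 28 x 28 mm, 20 mm high.
- bar_center (a point): Centre of a bystander on the tray: an oblong praline of the same chocolate, 48 x 18 mm, 16 mm high.
Mind the look-alikes: they are no part of the job. Leave any orange or turquoise look-alike of the part that bears praline_center alone.

How it is judged:
By the outcome, as a careful person would: the job done as asked, in the order asked, and still so for the second after the job is handed in, with the robot touching nothing.
It also fails if it takes over 53 s, if anything falls off the work surface, if the arm or the gripper's body presses on something with over 40 N, if the wrist force passes 120 N, or if a joint passes its speed limit or range.

## Working session

There is one attempt and no reset: what is moved stays moved. The work goes in short steps, Python scripts to look and compute and a tool call to move; the robot and the scene stay as the last step left them, time stands still between calls to the robot, and variables do not carry over. Pictures are saved under pics/ and viewed, and the job is handed in when it is done.

Besides the shell and the picture viewer there is one more tool, called after "Emit:" as a command line: name --argument value ..., lists and objects as JSON in quotes. carry_out: Moves the arm, as the interface text tells. Its arguments: {"type":"object","properties":{"rows":{"type":"array","items":{"type":"array"}}},"required":["rows"]}

```bash
mkdir -p pics
python3 - <<'E'
from workcell import readout, imaging
import cv2
print(readout.get_obs())
for n in("side","top"):
    cv2.imwrite(f"pics/{n}0.png",imaging.get_image(n)[:,:,::-1]); print(imaging.camera_params(n))
E
```

```text
{'t': 0.0, 'qpos': array([ 1.27898652e+00,  4.23837856e-01,  1.63068376e+00, -3.52437686e-05,
        1.08858769e+00, -1.89772180e-02]), 'qvel': array([-0.00065625,  0.00080619,  0.00040033,  0.00140436,  0.00058577,
       -0.00094008]), 'joint_torque': array([-2.23057919e-03, -5.44610631e+01, -2.73664713e+01,  6.43522432e-02,
        2.26806861e-02, -1.39751455e-04]), 'ee_pos': array([168.22472428, 601.36164033, 221.90600958]), 'orientation': array([-4.27183124e-01, -3.11220699e+00,  2.36108501e-03]), 'ft_force': array([-0.2043891 ,  0.6926653 , -0.38411987]), 'moment': array([ 0.02765232, -0.05293303, -0.03486595]), 'width': 87.83667486162642}
{'fx': 395.155368016233, 'fy': 395.155368016233, 'cx': 319.64892079195835, 'cy': 203.7581162218725, 'rvec': array([ 2.06974063, -0.22114042,  0.122117  ]), 'tvec': array([-504.44094447,  126.24519091,  718.04803789])}
{'fx': 367.14690479168513, 'fy': 367.14690479168513, 'cx': 317.7312190221736, 'cy': 204.01600063954552, 'rvec': array([ 1.99205902, -2.2415393 ,  0.22393034]), 'tvec': array([ 47.97455203, 548.94385365, 784.44990002])}
```

View pics/side0.png

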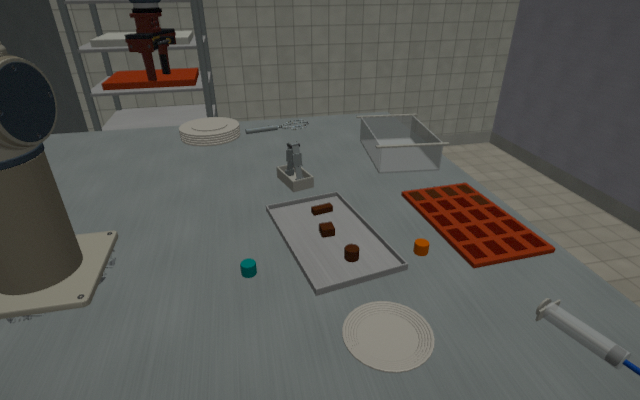

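View pics/top0.png

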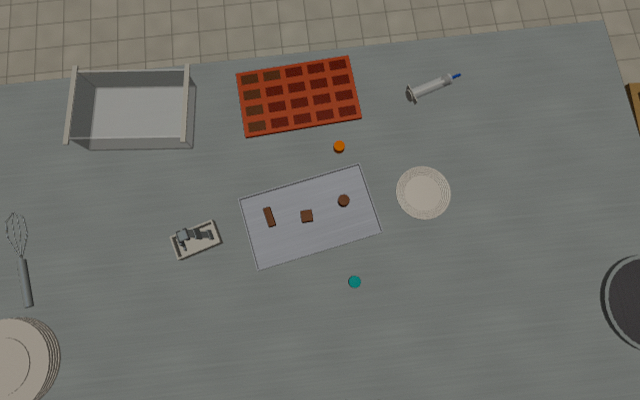

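```bash
cat > h.py <<'E'
import numpy as np,cv2
from workcell import readout, imaging
def cam(n):
    p=imaging.camera_params(n);K=np.array([[p['fx'],0,p['cx']],[0,p['fy'],p['cy']],[0,0,1.]])
    return K,cv2.Rodrigues(p['rvec'])[0],p['tvec'],p['rvec']
def proj(n,P):
    K,R,t,rv=cam(n);return cv2.projectPoints(np.array(P,float).reshape(-1,3),rv,t,K,None)[0].reshape(-1,2).round(1)
def onz(n,uv,z):
    K,R,t,_=cam(n);d=R.T@np.linalg.inv(K)@np.array([uv[0],uv[1],1.]);c=-R.T@t
    return (c+d*(z-c[2])/d[2]).round(1)
def crop(f,o,x0,y0,x1,y1,s):
    im=f if not isinstance(f,str) else cv2.imread(f)
    cv2.imwrite(o,cv2.resize(im[y0:y1,x0:x1],None,fx=s,fy=s,interpolation=cv2.INTER_CUBIC))
E
python3 - <<'E'
from h import *
for n in("side","top"):
    K,R,t,_=cam(n);print(-R.T@t, R[2], proj(n,[[0,0,0],[100,0,0],[168,602,222]]))
crop("pics/top0.png","pics/t_tray.png",230,130,390,250,5)
crop("pics/top0.png","pics/t_hold.png",160,205,240,265,10)
crop("pics/side0.png","pics/s_tray.png",260,130,420,250,5)
crop("pics/top0.png","pics/t_plate.png",380,150,460,210+20,8)
for uv in [(343,200)]: print(onz("top",uv,27))
print(onz("side",(352,247),27),onz("top",(424,193),6),onz("side",(388,335),6))
E
```

```text
[ 378.20423272 -658.86514957  457.00084512] [ 0.17907079  0.85495519 -0.48681133] [[ 42.  273.2]
 [101.3 265.8]
 [160.   76.6]]
[384.40202675   1.40896298 878.20023594] [ 0.19812704 -0.0217203  -0.97993566] [[340.2 460.9]
 [334.3 410.2]
 [-38.7 460.8]]
[559.1 -78.1  27. ]
[560.8 -79.   27. ] [ 557.5 -278.4    6. ] [ 559.7 -275.5    6. ]
```

View pics/t_tray.png

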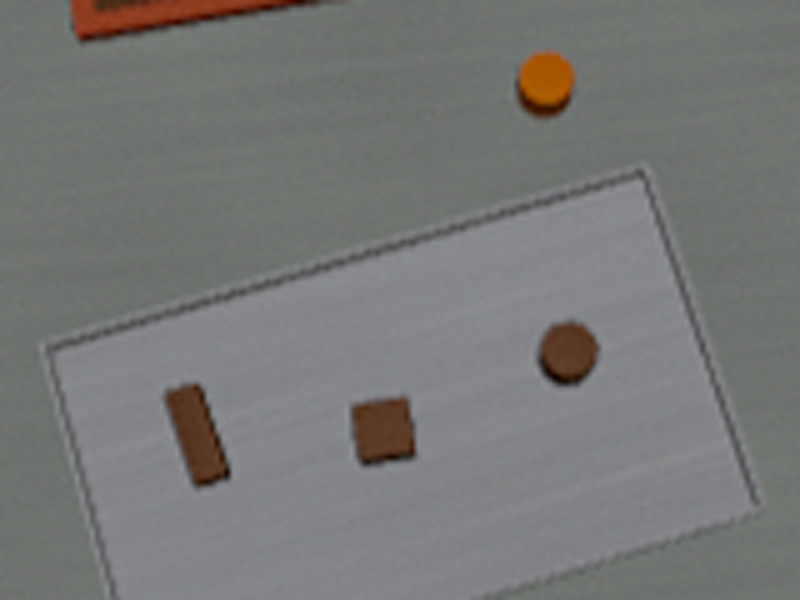

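View pics/t_hold.png

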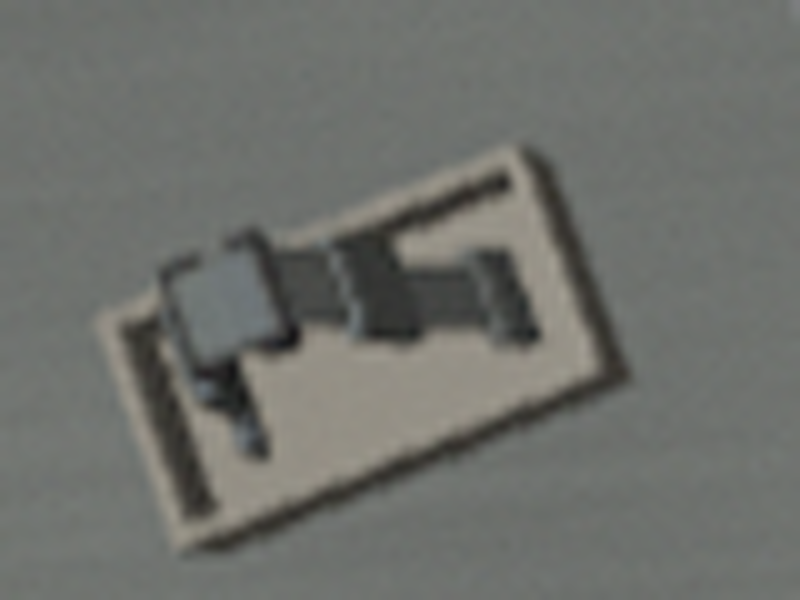

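View pics/s_tray.png

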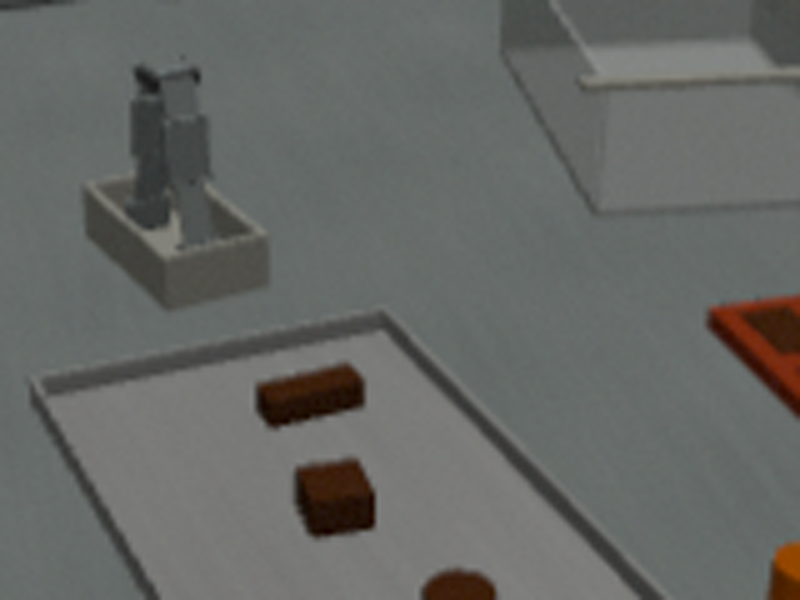

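View pics/t_plate.png

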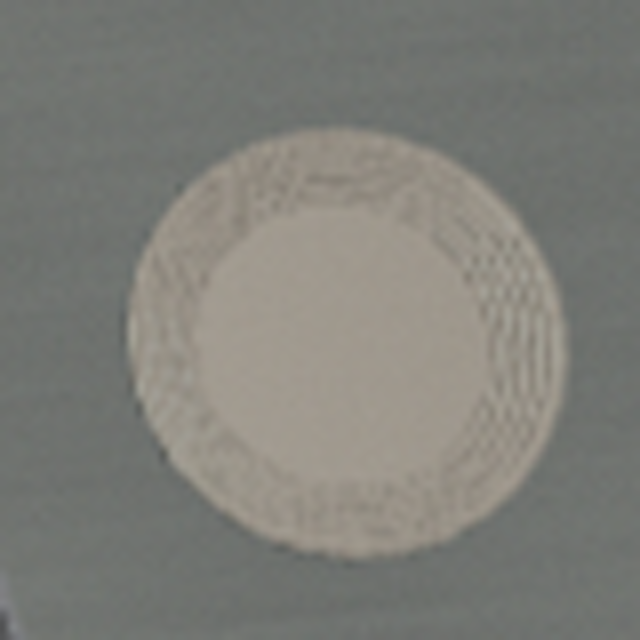

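Run:
```python
from h import *
crop("pics/side0.png","pics/s_hold.png",270,135,330,195,10)
crop("pics/side0.png","pics/s_pr.png",325,230,385,275,12)
crop("pics/top0.png","pics/t_pr.png",320,180,370,220,14)
c=[onz("top",(160+a/10,205+b/10),30) for a,b in [(98,315),(518,148),(608,370),(180,548)]]
print(c,np.mean(c,0));
for i in range(4): d=c[(i+1)%4]-c[i];print(np.hypot(*d[:2]),np.degrees(np.arctan2(d[1],d[0])))
print("tongs top",onz("top",(182.5,235.9),110))
```

```text
[array([519.9, 332.1,  30. ]), array([547.6, 233. ,  30. ]), array([493.3, 215.5,  30. ]), array([464.1, 315.4,  30. ])] [506.225 274.     30.   ]
102.89849367216222 -74.38349095792609
57.05032865812432 -162.1367195851118
104.08001729438747 106.29323455448764
58.24542900520174 16.66155584639332
tongs top [505.3 274.3 110. ]
```

View pics/s_hold.png

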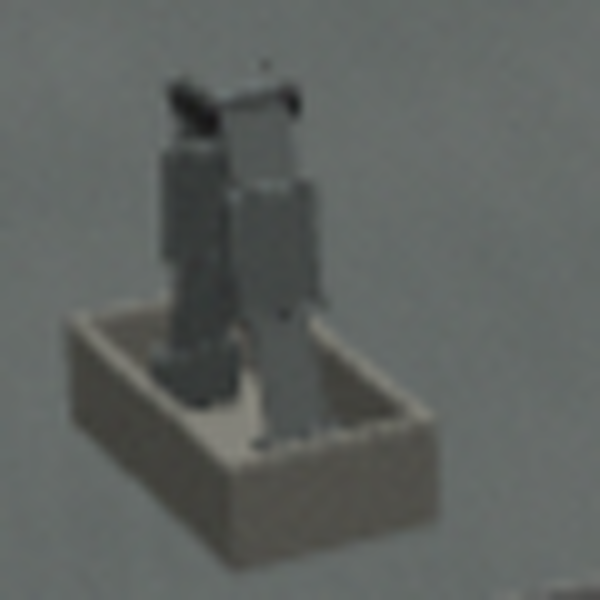

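View pics/s_pr.png

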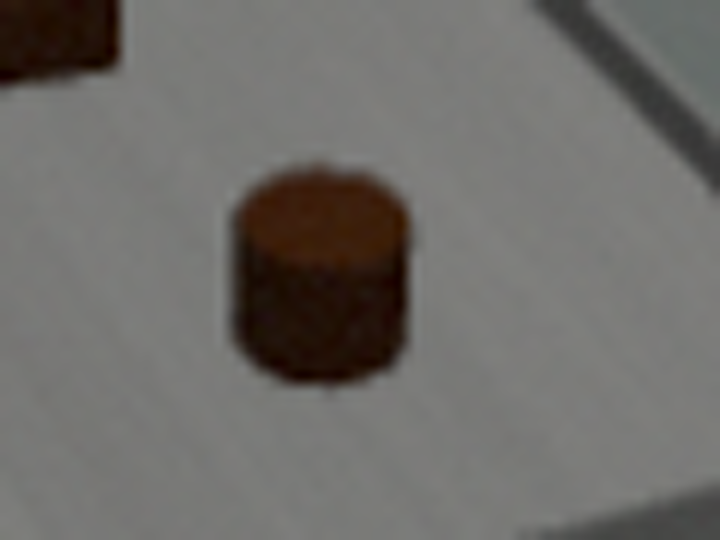

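View pics/t_pr.png

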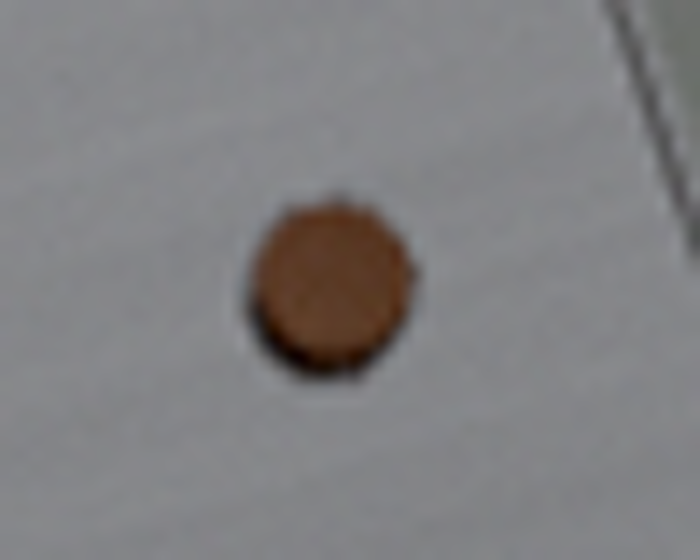

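Run:
```python
from h import *
from scipy.optimize import least_squares
top=np.array([(98,315),(518,148),(608,370),(180,548)])/10+[160,205]
side=np.array([(72,322),(235,467),(437,418)])/10+[270,135]
# order: top corners A(+y,+x) B(-y,+x) C(-y,-x) D(+y,-x)
sg=np.array([(1,1),(1,-1),(-1,-1),(-1,1)])
def cor(p,z):
    c,s=np.cos(p[2]),np.sin(p[2]);q=sg*[p[3],p[4]]
    return np.c_[p[0]+c*q[:,0]-s*q[:,1],p[1]+s*q[:,0]+c*q[:,1],np.full(4,z)]
for z in(30,34):
  print([onz("side",s,z) for s in side])
  for mode in("both","top","side"):
    def f(p):
        P=cor(p,z);r=[]
        if mode!="side": r.append((proj("top",P)-top).ravel())
        if mode!="top": r.append((proj("side",P[[3,2,1]])-side).ravel())
        return np.concatenate(r)
    s=least_squares(f,[506,274,.28,28,51],diff_step=1e-3);print(z,mode,s.x.round(3),s.cost)
print("praline",onz("top",(343.8,200.1),27),onz("side",(351.8,248.1),27))
print("plate rim c",onz("top",(380+348/8,150+342/8),12))
print("sq",onz("top",(306.8,216),23),"bar",onz("top",(269.5,217),19))
for a in((238,200),(358,164),(382,231),(258,269)):print("tray",onz("top",a,14))
```

```text
[array([466.5, 311.5,  30. ]), array([495.5, 214.5,  30. ]), array([549.7, 231.4,  30. ])]
30 both [5.07138e+02 2.73595e+02 2.79000e-01 2.82430e+01 5.15420e+01] 1.2350000000000019
30 top [5.06083e+02 2.73987e+02 2.81000e-01 2.79700e+01 5.13720e+01] 0.48500000000000176
30 side [5.08433e+02 2.73365e+02 2.80000e-01 2.80850e+01 5.10470e+01] 0.20499999999999377
[array([465.7, 302.4,  34. ]), array([494.4, 206.4,  34. ]), array([548.1, 223. ,  34. ])]
34 both [5.06669e+02 2.72115e+02 2.79000e-01 2.79080e+01 5.08520e+01] 5.220000000000015
34 top [5.05609e+02 2.72359e+02 2.82000e-01 2.84380e+01 5.14300e+01] 0.254999999999988
34 side [5.06974e+02 2.63560e+02 2.80000e-01 2.80650e+01 5.07770e+01] 0.07499999999999148
praline [558.6 -79.9  27. ] [559.5 -82.3  27. ]
plate rim c [ 557.1 -275.4   12. ]
sq [531.7  11.5  23. ] bar [540.4  99.6  19. ]
tray [591.5 171.8  14. ]
tray [ 647.1 -127.7   14. ]
tray [ 476.5 -161.1   14. ]
tray [422.7 137.9  14. ]
```

```bash
cat >> h.py <<'E'
def delta(target,ang_deg):
    """tool-frame shift (m) to target, tool rot vec to make tool vertical with tool y at ang"""
    from scipy.spatial.transform import Rotation as Ro
    o=readout.get_obs();R=Ro.from_rotvec(o['orientation']).as_matrix()
    a=np.radians(ang_deg);y=np.array([np.cos(a),np.sin(a),0]);z=np.array([0,0,-1.]);x=np.cross(y,z)
    T=np.c_[x,y,z]
    print("t",round(o['t'],2),"pos",o['ee_pos'].round(1),"yang",np.degrees(np.arctan2(R[1,1],R[0,1])).round(2),"zax",R[:,2].round(4),"F",o['ft_force'].round(1),"w",round(o['width'],1),"q",o['qpos'].round(2))
    print("shift mm",(R.T@(np.array(target)-o['ee_pos'])).round(2),"rot",Ro.from_matrix(R.T@T).as_rotvec().round(4))
E
python3 -c "
from h import *
delta([507,273.7,200],-74)"
```

```text
t 0.1 pos [168.2 601.4 222. ] yang 74.37 zax [-4.0e-04 -1.3e-03 -1.0e+00] F [ 0.9 -0.2 -0.5] w 87.6 q [ 1.28  0.42  1.63 -0.    1.09 -0.02]
shift mm [-414.54 -224.31   22.3 ] rot [-5.0000e-04  1.8000e-03  2.5896e+00]
```

Emit:
carry_out --rows '[[[-0.0345,-0.0187,0.0018],[0,0,0],0],[[-0.0345,-0.0187,0.0018],[0,0,0],0],[[-0.0345,-0.0187,0.0018],[0,0,0],0],[[-0.0345,-0.0187,0.0018],[0,0,0],0],[[-0.0345,-0.0187,0.0018],[0,0,0],0],[[-0.0345,-0.0187,0.0018],[0,0,0],0],[[-0.0345,-0.0187,0.0018],[0,0,0],0],[[-0.0345,-0.0187,0.0018],[0,0,0],0],[[-0.0345,-0.0187,0.0018],[0,0,0],0],[[-0.0345,-0.0187,0.0018],[0,0,0],0],[[-0.0345,-0.0187,0.0018],[0,0,0],0],[[-0.0345,-0.0187,0.0018],[0,0,0],0]]'

```text
t: 1.1
ee_pos: [507.5, 272.5, 200.8]
orientation: [-0.427, -3.112, 0.0]
ft_force: [0.3, 0.5, -0.2]
width: 88.0
```

Emit:
carry_out --rows '[[[0,0,0],[0,0,0.1233],0],[[0,0,0],[0,0,0.1233],0],[[0,0,0],[0,0,0.1233],0],[[0,0,0],[0,0,0.1233],0],[[0,0,0],[0,0,0.1233],0],[[0,0,0],[0,0,0.1233],0],[[0,0,0],[0,0,0.1233],0],[[0,0,0],[0,0,0.1233],0],[[0,0,0],[0,0,0.1233],0],[[0,0,0],[0,0,0.1233],0],[[0,0,0],[0,0,0.1233],0]]'

```text
t: 2.02
ee_pos: [506.3, 274.1, 200.7]
orientation: [-2.292, -2.149, 0.001]
ft_force: [0.0, 0.1, 0.9]
width: 87.6
```

Emit:
carry_out --rows '[[[0,0,0.005],[0,0,0.1233],0],[[0,0,0.005],[0,0,0.1233],0],[[0,0,0.005],[0,0,0.1233],0],[[0,0,0.005],[0,0,0.1233],0],[[0,0,0.005],[0,0,0.1233],0],[[0,0,0.005],[0,0,0.1233],0],[[0,0,0.005],[0,0,0.1233],0],[[0,0,0.005],[0,0,0.1233],0],[[0,0,0.005],[0,0,0.1233],0],[[0,0,0.005],[0,0,0.1233],0],[[0,0,0],[0,0,0],0],[[0,0,0],[0,0,0],0]]'

```text
t: 3.02
ee_pos: [506.2, 274.0, 150.7]
orientation: [3.11, 0.443, -0.002]
ft_force: [0.5, 0.4, -0.7]
width: 87.7
```

Run:
```python
from h import *
delta([507,273.7,130],-74)
a=imaging.get_image("side")[:,:,::-1];crop(a,"pics/s1.png",240,60,360,200,4)
crop(imaging.get_image("top")[:,:,::-1],"pics/t1.png",120,180,260,280,5)
print(proj("top",[507,273.7,150]))
```

```text
t 3.02 pos [506.2 274.  150.7] yang -73.77 zax [-1.e-03 -6.e-04 -1.e+00] F [ 0.5  0.4 -0.7] w 87.7 q [ 0.48  0.44  1.79 -0.    0.91  1.76]
shift mm [ 0.65  0.53 20.65] rot [0.0003 0.0011 0.004 ]
[[175.5 232.7]]
```

View pics/s1.png

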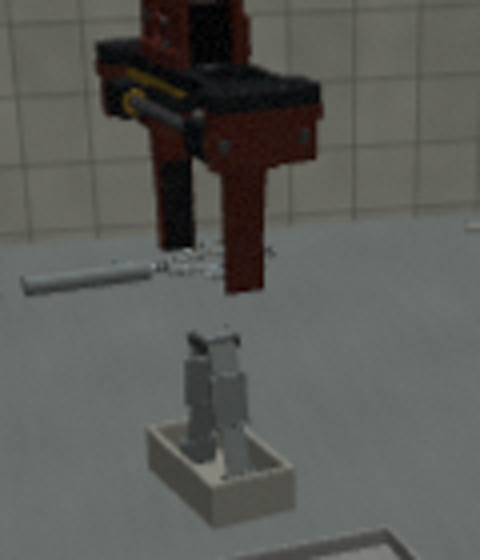

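Emit:
carry_out --rows '[[[0.0006,0.0005,0.012],[0,0,0.004],0],[[0,0,0.012],[0,0,0],0],[[0,0,0.012],[0,0,0],0],[[0,0,0.012],[0,0,0],0],[[0,0,0.012],[0,0,0],0],[[0,0,0.012],[0,0,0],0],[[0,0,0.012],[0,0,0],0],[[0,0,0.01],[0,0,0],0],[[0,0,0.0055],[0,0,0],0],[[0,0,0],[0,0,0],0]]'

```text
t: 3.95
ee_pos: [506.5, 273.5, 50.0]
orientation: [3.111, 0.431, -0.004]
ft_force: [-1.4, 0.2, -0.1]
width: 87.9
```

Run:
```python
from h import *
delta([507,273.7,51],-74)
a=imaging.get_image("side")[:,:,::-1];crop(a,"pics/s2.png",240,90,360,200,5)
```

```text
t 3.95 pos [506.5 273.5  50. ] yang -74.21 zax [-0.0022 -0.0011 -1.    ] F [-1.4  0.2 -0.1] w 87.9 q [ 0.47  0.6   1.83 -0.    0.71  1.77]
shift mm [ 0.57 -0.03 -1.04] rot [ 0.0005  0.0024 -0.0037]
```

View pics/s2.png

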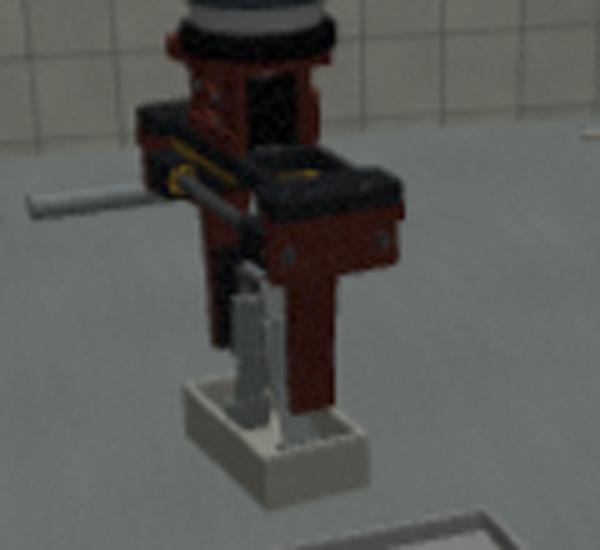

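Emit:
carry_out --rows '[[[0,0,-0.001],[0,0,0],0.3],[[0,0,0],[0,0,0],0.48],[[0,0,0],[0,0,0],0.48],[[0,0,0],[0,0,0],0.5],[[0,0,0],[0,0,0],0.52],[[0,0,0],[0,0,0],0.54],[[0,0,0],[0,0,0],0.55],[[0,0,0],[0,0,0],0.555],[[0,0,0],[0,0,0],0.555],[[0,0,0],[0,0,0],0.555]]'

```text
t: 4.83
ee_pos: [507.9, 274.2, 53.2]
orientation: [-3.111, -0.431, -0.002]
ft_force: [-1.4, 0.1, 5.8]
width: 38.9
```

Emit:
carry_out --rows '[[[0,0,-0.002],[0,0,0],0.56],[[0,0,-0.006],[0,0,0],0.56],[[0,0,-0.012],[0,0,0],0.56],[[0,0,-0.015],[0,0,0],0.56],[[0,0,-0.015],[0,0,0],0.56],[[0,0,-0.015],[0,0,0],0.56],[[0,0,-0.01],[0,0,0],0.56],[[0,0,-0.005],[0,0,0],0.56],[[0,0,0],[0,0,0],0.56],[[0,0,0],[0,0,0],0.56]]'

```text
t: 5.67
ee_pos: [507.2, 273.9, 132.6]
orientation: [-3.112, -0.431, -0.0]
ft_force: [-0.5, -0.1, -1.6]
width: 38.8
```

Run:
```python
from h import *
delta([559,-81,140],-74)
a=imaging.get_image("side")[:,:,::-1];crop(a,"pics/s3.png",240,60,360,200,4)
a=imaging.get_image("top")[:,:,::-1];crop(a,"pics/t3.png",120,180,260,280,5)
```

```text
t 5.67 pos [507.2 273.9 132.6] yang -74.21 zax [ 2.e-04  0.e+00 -1.e+00] F [-0.5 -0.1 -1.6] w 38.8 q [ 0.47  0.47  1.8  -0.    0.87  1.77]
shift mm [-46.69 355.56  -7.37] rot [ 0.     -0.0002 -0.0037]
```

View pics/s3.png

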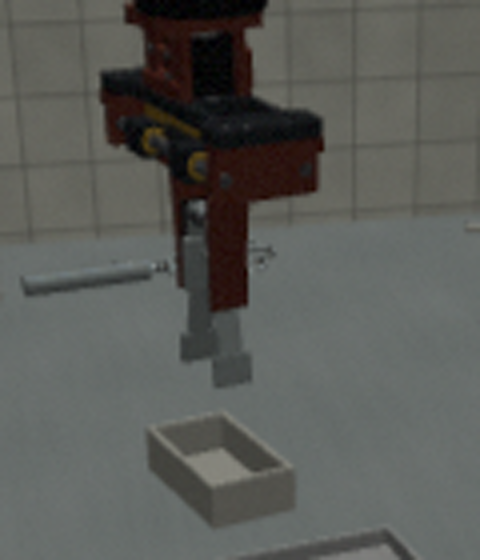

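View pics/t3.png

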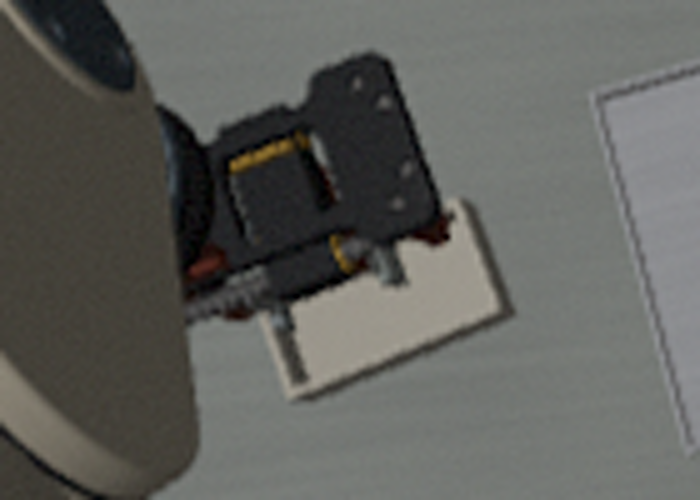

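Run:
```python
from h import *
o=readout.get_obs();from scipy.spatial.transform import Rotation as Ro
R=Ro.from_rotvec(o['orientation']).as_matrix()
pts=[o['ee_pos']+R@np.array([sx*12,sy*yy,49]) for sy,yy in((1,27),(1,22),(-1,27),(-1,22)) for sx in(1,-1)]
uv=proj("side",pts);print(((uv-[240,60])*4).round(0).tolist())
```

```text
[[250.0, 381.0], [215.0, 388.0], [246.0, 378.0], [211.0, 385.0], [214.0, 353.0], [180.0, 360.0], [217.0, 356.0], [183.0, 362.0]]
```

Run:
```python
from h import *
a=imaging.get_image("side")[:,:,::-1];crop(a,"pics/s3b.png",275,125,315,165,14)
```

```text
(no output)
```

View pics/s3b.png

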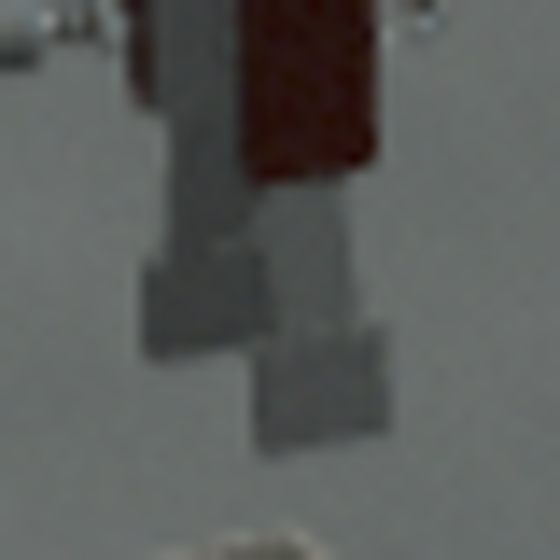

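Emit:
carry_out --rows '[[[-0.002,0.0152,0],[0,0,0],0.56],[[-0.0038,0.0292,0],[0,0,0],0.56],[[-0.0042,0.0316,0],[0,0,0],0.56],[[-0.0042,0.0316,0],[0,0,0],0.56],[[-0.0042,0.0316,0],[0,0,0],0.56],[[-0.0042,0.0316,0],[0,0,0],0.56],[[-0.0042,0.0316,0],[0,0,0],0.56],[[-0.0042,0.0316,0],[0,0,0],0.56],[[-0.0042,0.0316,0],[0,0,0],0.56],[[-0.0042,0.0316,0],[0,0,0],0.56],[[-0.004,0.0304,0],[0,0,0],0.56],[[-0.0038,0.0284,0],[0,0,0],0.56]]'

```text
t: 6.82
ee_pos: [558.3, -83.3, 131.8]
orientation: [-3.112, -0.431, 0.002]
ft_force: [-1.0, 0.9, -0.6]
width: 38.8
```

Emit:
carry_out --rows '[[[0,0,0.01],[0,0,0],0.56],[[0,0,0.01],[0,0,0],0.56],[[0,0,0.01],[0,0,0],0.56],[[0,0,0.005],[0,0,0],0.56],[[0,0,0],[0,0,0],0.56],[[0,0,0],[0,0,0],0.56]]'

```text
t: 7.32
ee_pos: [558.2, -80.3, 96.9]
orientation: [-3.111, -0.434, 0.002]
ft_force: [-0.7, -0.1, -0.6]
width: 38.3
```

Run:
```python
from h import *
delta([559,-81,58],-74)
a=imaging.get_image("side")[:,:,::-1];cv2.imwrite("pics/s4f.png",a);crop(a,"pics/s4.png",310,180,400,280,6)
a=imaging.get_image("top")[:,:,::-1];crop(a,"pics/t4.png",280,140,400,240,6)
```

```text
t 7.32 pos [558.2 -80.3  96.9] yang -74.13 zax [-1.6e-03  3.0e-04 -1.0e+00] F [-0.7 -0.1 -0.6] w 38.3 q [-0.16  0.51  1.84  0.    0.79  1.13]
shift mm [ 0.63  0.87 38.87] rot [-0.0007  0.0014 -0.0022]
```

View pics/s4.png

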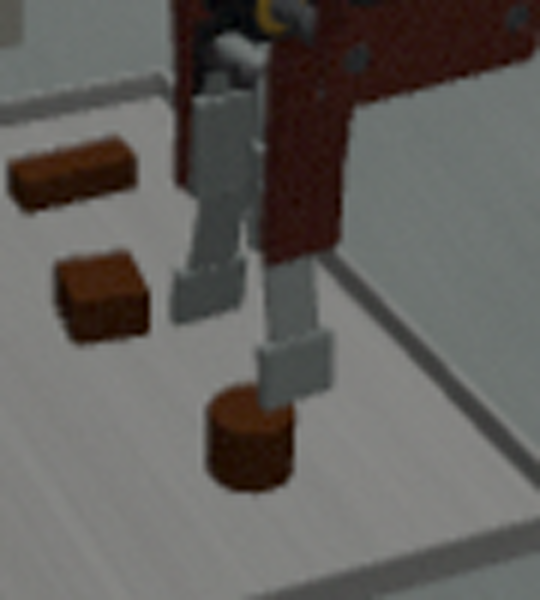

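View pics/t4.png

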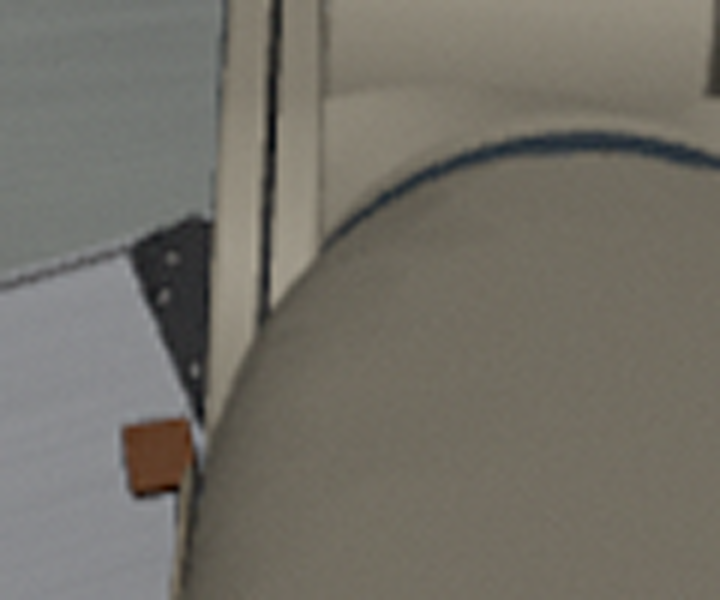

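Emit:
carry_out --rows '[[[0.0006,0.0012,0.006],[0,0,0],0.56],[[0,0,0.007],[0,0,0],0.56],[[0,0,0.007],[0,0,0],0.56],[[0,0,0.007],[0,0,0],0.56],[[0,0,0.006],[0,0,0],0.56],[[0,0,0.004],[0,0,0],0.56],[[0,0,0.002],[0,0,0],0.56],[[0,0,0],[0,0,0],0.56]]'

```text
t: 8.08
ee_pos: [559.3, -82.5, 57.9]
orientation: [-3.112, -0.431, 0.002]
ft_force: [-0.2, 0.1, -0.9]
width: 39.0
```

Run:
```python
from h import *
delta([559,-81.5,58],-74)
a=imaging.get_image("side")[:,:,::-1];crop(a,"pics/s5.png",310,190,400,280,7)
```

```text
t 8.08 pos [559.3 -82.5  57.9] yang -74.22 zax [-1.1e-03  2.0e-04 -1.0e+00] F [-0.2  0.1 -0.9] w 39.0 q [-0.17  0.58  1.85 -0.    0.72  1.13]
shift mm [ 0.01 -1.   -0.1 ] rot [-0.0005  0.001  -0.0038]
```

View pics/s5.png

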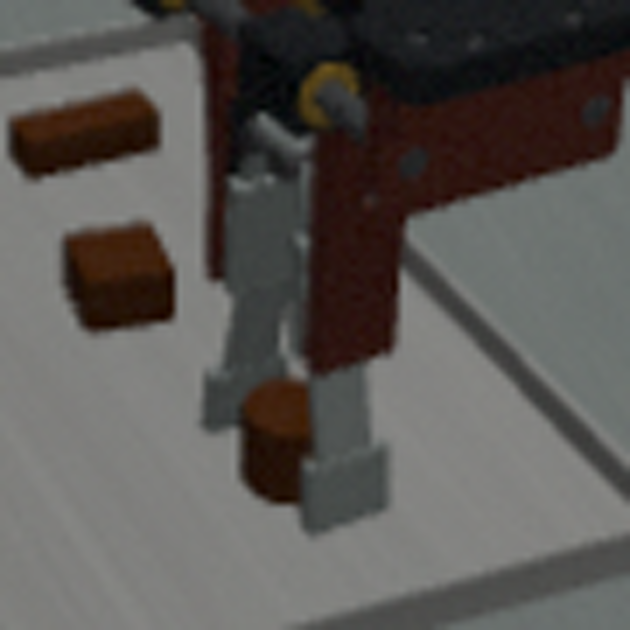

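Emit:
carry_out --rows '[[[0,0,0],[0,0,0],0.58],[[0,0,0],[0,0,0],0.595],[[0,0,0],[0,0,0],0.61],[[0,0,0],[0,0,0],0.62],[[0,0,0],[0,0,0],0.63],[[0,0,0],[0,0,0],0.64],[[0,0,0],[0,0,0],0.65],[[0,0,0],[0,0,0],0.66],[[0,0,0],[0,0,0],0.67],[[0,0,0],[0,0,0],0.67],[[0,0,0],[0,0,0],0.67]]'

```text
t: 9.05
ee_pos: [559.8, -82.5, 58.8]
orientation: [3.112, 0.431, 0.001]
ft_force: [0.6, 0.8, 3.3]
width: 33.4
```

Run:
```python
from h import *
delta([559,-81.5,58],-74)
a=imaging.get_image("side")[:,:,::-1];crop(a,"pics/s6.png",310,190,400,280,7)
```

```text
t 9.05 pos [559.8 -82.5  58.8] yang -74.21 zax [ 4.e-04 -1.e-04 -1.e+00] F [0.6 0.8 3.3] w 33.4 q [-0.17  0.57  1.85 -0.    0.72  1.13]
shift mm [-0.51 -1.22  0.77] rot [ 0.0002 -0.0004 -0.0037]
```

View pics/s6.png

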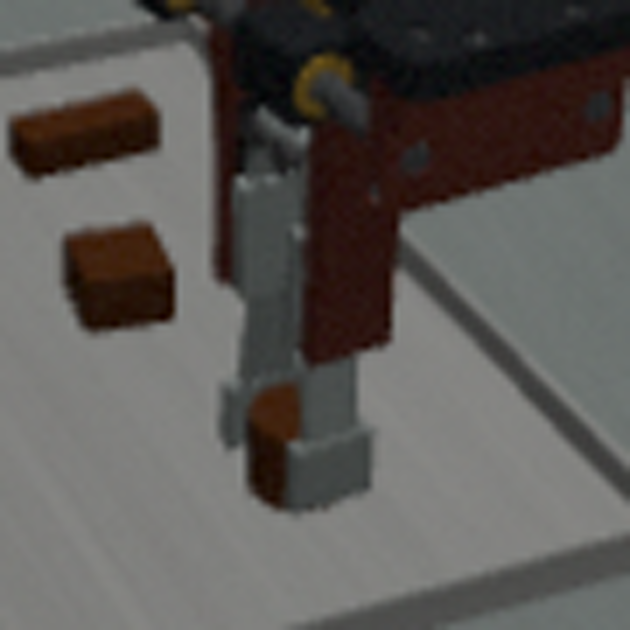

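Emit:
carry_out --rows '[[[0,0,0],[0,0,0],0.7],[[0,0,0],[0,0,0],0.72],[[0,0,0],[0,0,0],0.72],[[0,0,-0.002],[0,0,0],0.72],[[0,0,-0.004],[0,0,0],0.72],[[0,0,-0.008],[0,0,0],0.72],[[0,0,-0.008],[0,0,0],0.72],[[0,0,-0.008],[0,0,0],0.72],[[0,0,-0.006],[0,0,0],0.72],[[0,0,-0.004],[0,0,0],0.72],[[0,0,0],[0,0,0],0.72]]'

```text
t: 10.02
ee_pos: [560.4, -82.6, 99.9]
orientation: [3.111, 0.431, 0.003]
ft_force: [0.4, -0.1, -1.0]
width: 33.2
```

Run:
```python
from h import *
delta([557.8,-275.8,100],-74)
a=imaging.get_image("side")[:,:,::-1];crop(a,"pics/s7.png",310,170,400,260,7)
```

```text
t 10.02 pos [560.4 -82.6  99.9] yang -74.21 zax [ 2.1e-03 -4.0e-04 -1.0e+00] F [ 0.4 -0.1 -1. ] w 33.2 q [-0.17  0.51  1.84 -0.    0.79  1.13]
shift mm [-5.5020e+01  1.8519e+02 -2.0000e-02] rot [ 0.0009 -0.0019 -0.0037]
```

View pics/s7.png

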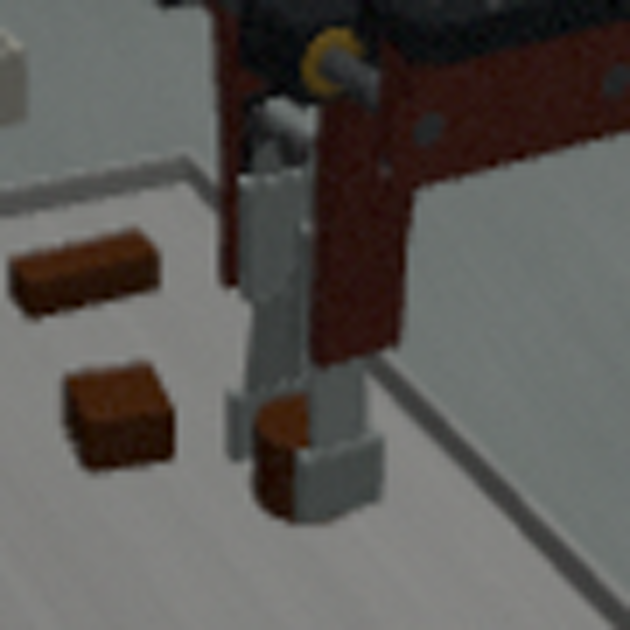

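Run:
```python
from h import *
print(onz("top",(422.9,193.1),6))
for n,(x0,y0,x1,y1),sd in(("top",(385,155,465,230),(424,193)),("side",(330,290,450,380),(388,335))):
    im=cv2.imread(f"pics/{n}0.png").astype(int)[y0:y1,x0:x1]
    m=((im[...,2]-im[...,0])>0).astype(np.uint8) 
    m=cv2.morphologyEx(m,cv2.MORPH_OPEN,np.ones((3,3)));m=cv2.morphologyEx(m,cv2.MORPH_CLOSE,np.ones((7,7)))
    c=max(cv2.findContours(m,0,1)[0],key=cv2.contourArea);P=c[:,0]+[x0,y0]
    W=np.array([onz(n,p,12)[:2] for p in P])
    A=np.c_[2*W,np.ones(len(W))];s=np.linalg.lstsq(A,(W**2).sum(1),rcond=None)[0]
    print(n,s[:2],np.sqrt(s[2]+s[:2]@s[:2]),len(P))
```

```text
[ 557.6 -275.7    6. ]
top [ 559.05388353 -274.8964156 ] 67.05184451212094 161
side [ 557.5402843  -276.40544766] 66.4030136250152 233
```

Emit:
carry_out --rows '[[[-0.0034,0.0115,0],[0,0,0],0.72],[[-0.0068,0.0231,0],[0,0,0],0.72],[[-0.0068,0.0231,0],[0,0,0],0.72],[[-0.0068,0.0231,0],[0,0,0],0.72],[[-0.0068,0.0231,0],[0,0,0],0.72],[[-0.0068,0.0231,0],[0,0,0],0.72],[[-0.0068,0.0231,0],[0,0,0],0.72],[[-0.0068,0.0231,0],[0,0,0],0.72],[[-0.0034,0.0118,0],[0,0,0],0.72],[[0,0,0],[0,0,0],0.72],[[0,0,0],[0,0,0],0.72]]'

```text
t: 10.98
ee_pos: [557.0, -275.5, 98.1]
orientation: [-3.111, -0.429, 0.001]
ft_force: [-0.1, 1.0, -0.7]
width: 33.1
```

Run:
```python
from h import *
delta([558.4,-275.7,62],-74)
a=imaging.get_image("side")[:,:,::-1];crop(a,"pics/s8.png",320,250,450,380,6)
```

```text
t 10.98 pos [ 557.  -275.5   98.1] yang -74.3 zax [-9.e-04  7.e-04 -1.e+00] F [-0.1  1.  -0.7] w 33.1 q [-0.48  0.58  1.71  0.    0.86  0.82]
shift mm [ 1.33  0.58 36.05] rot [-0.0009  0.0006 -0.0053]
```

View pics/s8.png

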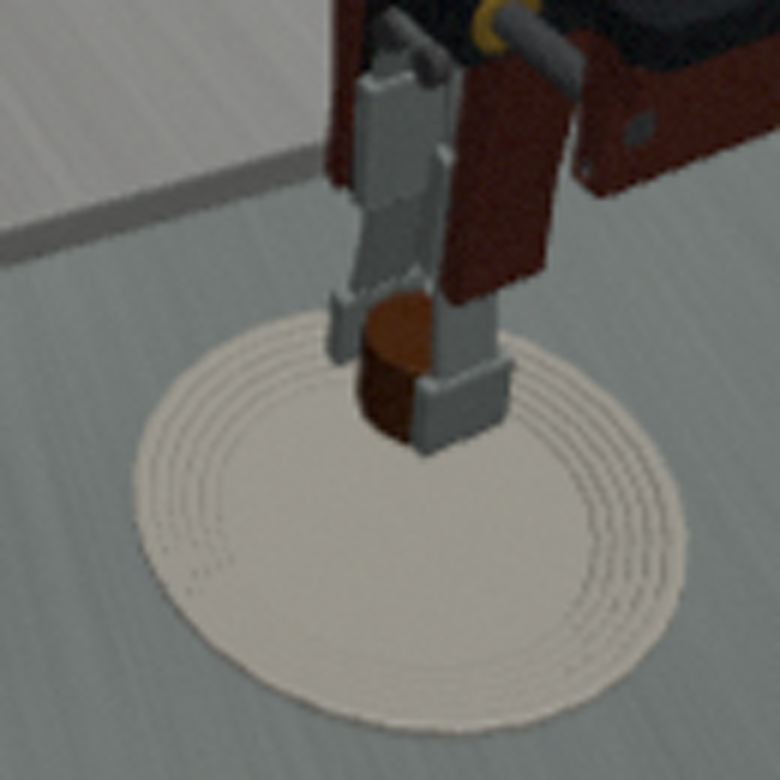

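Emit:
carry_out --rows '[[[0.0015,0.0003,0.006],[0,0,0],0.72],[[0.001,0,0.007],[0,0,0],0.72],[[0,0,0.007],[0,0,0],0.72],[[0,0,0.006],[0,0,0],0.72],[[0,0,0.004],[0,0,0],0.72],[[0,0,0.003],[0,0,0],0.72],[[0,0,0.001],[0,0,0],0.72],[[0,0,0],[0,0,0],0.72],[[0,0,0],[0,0,0],0.72]]'

```text
t: 11.78
ee_pos: [560.2, -275.0, 64.7]
orientation: [3.112, 0.431, 0.0]
ft_force: [1.3, -0.0, -1.1]
width: 32.9
```

Run:
```python
from h import *
delta([558.4,-275.7,61.8],-74)
a=imaging.get_image("side")[:,:,::-1];crop(a,"pics/s9.png",320,250,450,380,6)
```

```text
t 11.78 pos [ 560.2 -275.    64.7] yang -74.22 zax [ 2.e-04 -1.e-04 -1.e+00] F [ 1.3 -0.  -1.1] w 32.9 q [-0.48  0.63  1.72 -0.    0.8   0.82]
shift mm [-1.93  0.15  2.89] rot [ 0.0002 -0.0002 -0.0038]
```

View pics/s9.png

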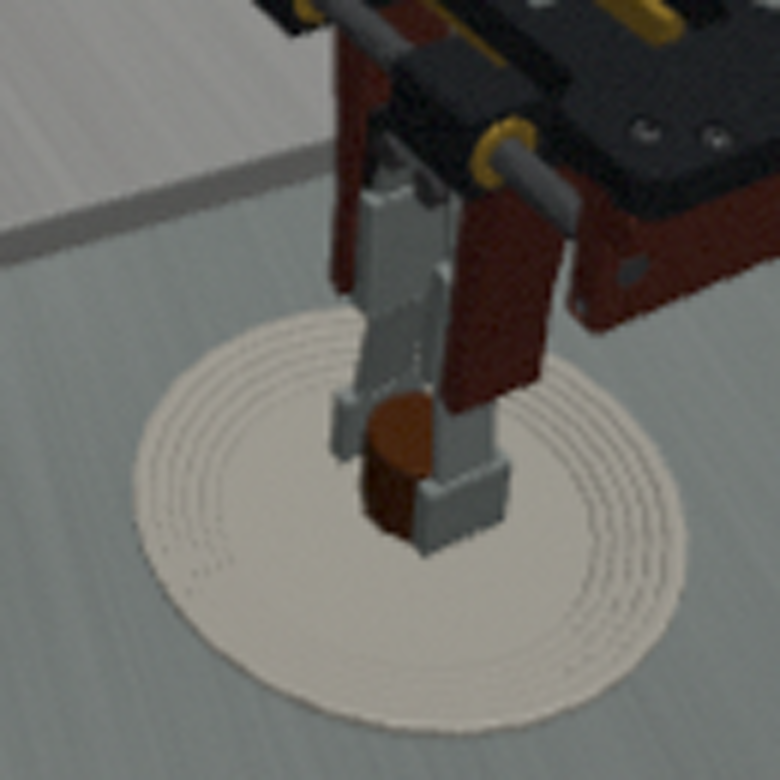

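Emit:
carry_out --rows '[[[0,0,0.001],[0,0,0],0.72],[[0,0,0.001],[0,0,0],0.72],[[0,0,0],[0,0,0],0.72]]'

```text
t: 12.08
ee_pos: [560.1, -275.0, 62.6]
orientation: [3.112, 0.431, 0.0]
ft_force: [0.2, 0.8, -0.9]
width: 32.5
```

Run:
```python
from h import *
delta([558.4,-275.7,61.8],-74)
```

```text
t 12.08 pos [ 560.1 -275.    62.6] yang -74.22 zax [ 1.e-04 -0.e+00 -1.e+00] F [ 0.2  0.8 -0.9] w 32.5 q [-0.48  0.63  1.72  0.    0.79  0.82]
shift mm [-1.8   0.27  0.77] rot [ 0.     -0.0001 -0.0039]
```

Emit:
carry_out --rows '[[[0,0,0.0008],[0,0,0],0.72],[[0,0,0],[0,0,0],0.72]]'

```text
t: 12.25
ee_pos: [560.1, -274.9, 61.8]
orientation: [3.112, 0.431, 0.0]
ft_force: [0.2, 0.7, -0.9]
width: 32.9
```

Emit:
carry_out --rows '[[[0,0,0.0008],[0,0,0],0.72],[[0,0,0],[0,0,0],0.72]]'

```text
t: 12.42
ee_pos: [560.3, -275.0, 61.3]
orientation: [3.112, 0.431, 0.001]
ft_force: [-1.9, 0.6, 2.3]
width: 33.0
```

Emit:
carry_out --rows '[[[0,0,0],[0,0,0],0.68],[[0,0,0],[0,0,0],0.64],[[0,0,0],[0,0,0],0.62],[[0,0,0],[0,0,0],0.605],[[0,0,0],[0,0,0],0.59],[[0,0,0],[0,0,0],0.575],[[0,0,0],[0,0,0],0.56],[[0,0,0],[0,0,0],0.55],[[0,0,0],[0,0,0],0.55],[[0,0,0],[0,0,0],0.55]]'

```text
t: 13.25
ee_pos: [560.1, -274.9, 60.9]
orientation: [-3.112, -0.431, 0.0]
ft_force: [-0.2, 0.8, -0.4]
width: 39.5
```

Run:
```python
from h import *
delta([558.4,-275.7,100],-74)
a=imaging.get_image("side")[:,:,::-1];crop(a,"pics/s10.png",320,250,450,380,6)
```

```text
t 13.25 pos [ 560.1 -274.9   60.9] yang -74.22 zax [-1.e-04  0.e+00 -1.e+00] F [-0.2  0.8 -0.4] w 39.5 q [-0.48  0.63  1.72 -0.    0.79  0.82]
shift mm [ -1.82   0.28 -39.07] rot [-0.      0.     -0.0038]
```

View pics/s10.png

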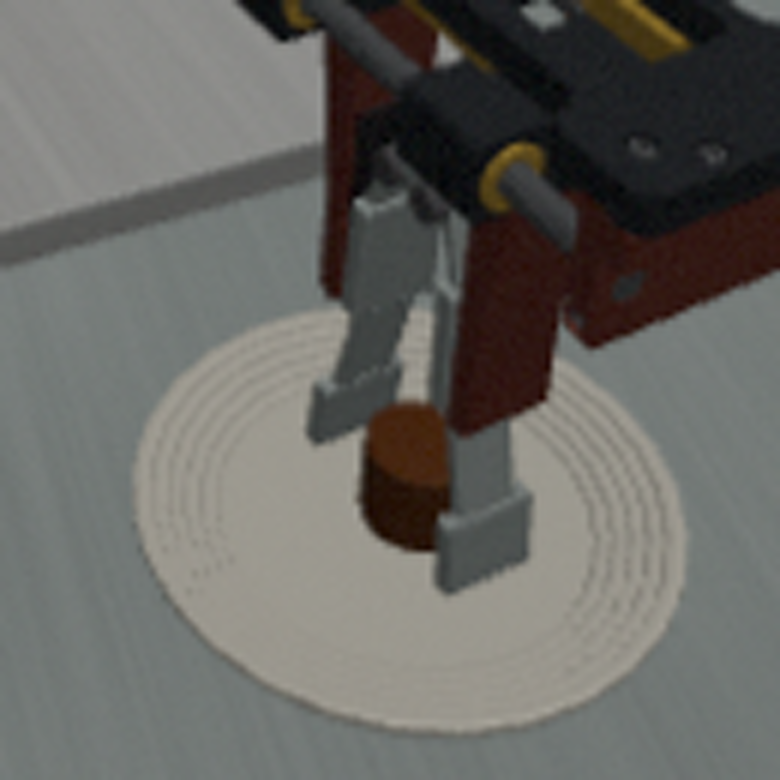

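Emit:
carry_out --rows '[[[0,0,-0.003],[0,0,0],0.55],[[0,0,-0.007],[0,0,0],0.555],[[0,0,-0.01],[0,0,0],0.56],[[0,0,-0.01],[0,0,0],0.56],[[0,0,-0.012],[0,0,0],0.56],[[0,0,-0.012],[0,0,0],0.56],[[0,0,-0.012],[0,0,0],0.56],[[0,0,-0.005],[0,0,0],0.56],[[0,0,0],[0,0,0],0.56]]'

```text
t: 14.05
ee_pos: [561.1, -275.4, 134.2]
orientation: [3.11, 0.431, 0.004]
ft_force: [0.4, -1.2, -1.4]
width: 38.7
```

Run:
```python
from h import *
delta([507.2,273.9,132],-74.2)
a=imaging.get_image("side")[:,:,::-1];crop(a,"pics/s11.png",320,220,450,380,4)
```

```text
t 14.05 pos [ 561.1 -275.4  134.2] yang -74.21 zax [ 0.003  -0.0015 -1.    ] F [ 0.4 -1.2 -1.4] w 38.7 q [-0.48  0.53  1.69 -0.    0.92  0.82]
shift mm [  97.54 -543.3     1.17] rot [ 0.0023 -0.0025 -0.0003]
```

View pics/s11.png

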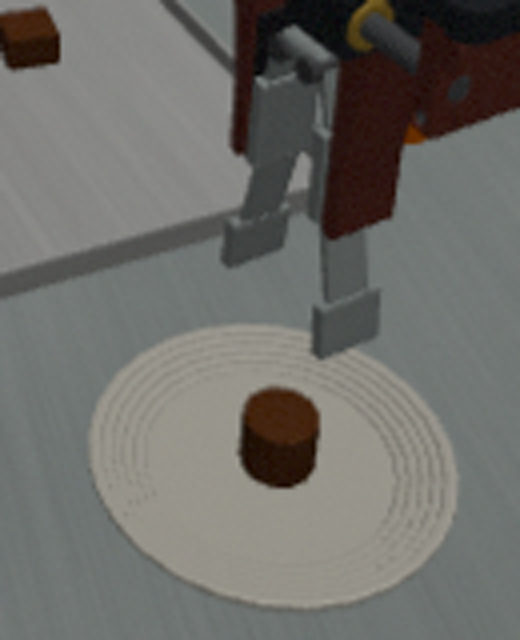

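Emit:
carry_out --rows '[[[0.0027,-0.0151,0],[0,0,0],0.56],[[0.0054,-0.0302,0],[0,0,0],0.56],[[0.0054,-0.0302,0],[0,0,0],0.56],[[0.0054,-0.0302,0],[0,0,0],0.56],[[0.0054,-0.0302,0],[0,0,0],0.56],[[0.0054,-0.0302,0],[0,0,0],0.56],[[0.0054,-0.0302,0],[0,0,0],0.56],[[0.0054,-0.0302,0],[0,0,0],0.56],[[0.0054,-0.0302,0],[0,0,0],0.56],[[0.0054,-0.0302,0],[0,0,0],0.56],[[0.0054,-0.0302,0],[0,0,0],0.56],[[0.0054,-0.0302,0],[0,0,0],0.56]]'

```text
t: 15.1
ee_pos: [523.7, 78.2, 131.2]
orientation: [-3.112, -0.432, 0.003]
ft_force: [0.0, 0.5, -0.2]
width: 38.9
```

Emit:
carry_out --rows '[[[0.0054,-0.0302,0],[0,0,0],0.56],[[0.0054,-0.0302,0],[0,0,0],0.56],[[0.0054,-0.0302,0],[0,0,0],0.56],[[0.0054,-0.0302,0],[0,0,0],0.56],[[0.0054,-0.0302,0],[0,0,0],0.56],[[0.0054,-0.0302,0],[0,0,0],0.56],[[0.0027,-0.0151,0],[0,0,0],0.56],[[0,0,0],[0,0,0],0.56],[[0,0,0],[0,0,0],0.56],[[0,0,0],[0,0,0],0.56]]'

```text
t: 15.93
ee_pos: [504.8, 274.0, 131.3]
orientation: [3.111, 0.432, -0.003]
ft_force: [-0.7, 0.1, -0.9]
width: 38.9
```

Run:
```python
from h import *
delta([507.2,273.9,53.5],-74.2)
print("praline",onz("side",(390.2,323.2),30))
a=imaging.get_image("side")[:,:,::-1];crop(a,"pics/s12.png",240,90,340,200,6)
```

```text
t 15.93 pos [504.8 274.  131.3] yang -74.2 zax [-0.0015 -0.001  -1.    ] F [-0.7  0.1 -0.9] w 38.9 q [ 0.48  0.47  1.8  -0.    0.87  1.77]
shift mm [ 2.43  0.69 77.8 ] rot [0.0005 0.0017 0.    ]
praline [ 560.9 -276.    30. ]
```

View pics/s12.png

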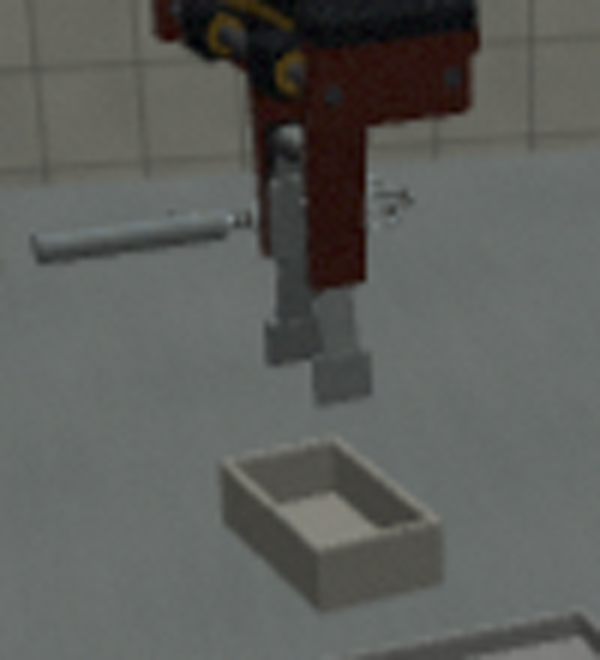

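Emit:
carry_out --rows '[[[0.001,0.0004,0.006],[0,0,0],0.56],[[0.001,0,0.01],[0,0,0],0.56],[[0,0,0.012],[0,0,0],0.56],[[0,0,0.012],[0,0,0],0.56],[[0,0,0.012],[0,0,0],0.56],[[0,0,0.01],[0,0,0],0.56],[[0,0,0.006],[0,0,0],0.56],[[0,0,0.004],[0,0,0],0.56],[[0,0,0.002],[0,0,0],0.56],[[0,0,0],[0,0,0],0.56],[[0,0,0],[0,0,0],0.56]]'

```text
t: 16.9
ee_pos: [508.0, 275.0, 58.2]
orientation: [-3.112, -0.432, -0.001]
ft_force: [0.3, 0.2, -1.8]
width: 38.8
```

Run:
```python
from h import *
delta([507.2,273.9,53.5],-74.2)
a=imaging.get_image("side")[:,:,::-1];crop(a,"pics/s13.png",240,90,340,200,6)
```

```text
t 16.9 pos [508.  275.   58.2] yang -74.21 zax [ 4.e-04  2.e-04 -1.e+00] F [ 0.3  0.2 -1.8] w 38.8 q [0.48 0.59 1.82 0.   0.73 1.77]
shift mm [-1.08  0.79  4.73] rot [-0.0001 -0.0005 -0.0002]
```

View pics/s13.png

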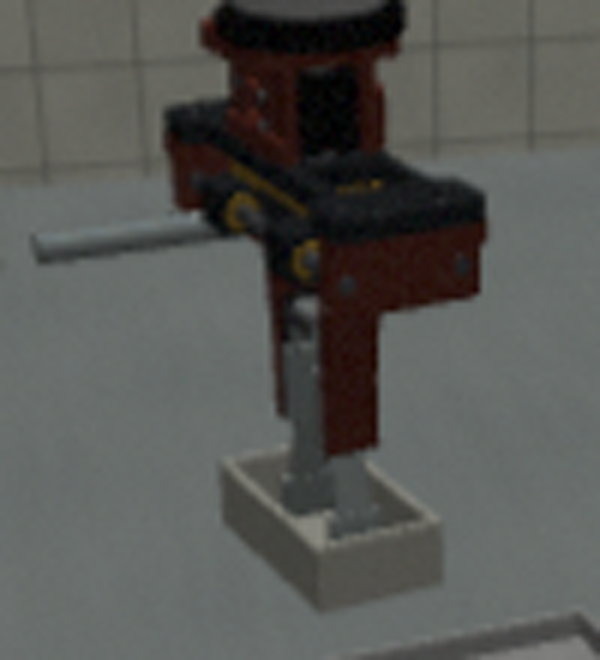

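Emit:
carry_out --rows '[[[-0.0008,0.0006,0.0015],[0,0,0],0.56],[[0,0,0.0015],[0,0,0],0.56],[[0,0,0.001],[0,0,0],0.56],[[0,0,0],[0,0,0],0.56]]'

```text
t: 17.28
ee_pos: [507.1, 273.9, 53.9]
orientation: [3.112, 0.431, -0.0]
ft_force: [-0.2, 0.4, -0.6]
width: 38.5
```

Emit:
carry_out --rows '[[[0,0,0.0008],[0,0,0],0.56],[[0,0,0],[0,0,0],0.56]]'

```text
t: 17.45
ee_pos: [507.4, 274.0, 53.3]
orientation: [-3.112, -0.431, -0.001]
ft_force: [-0.2, -0.3, -0.5]
width: 38.9
```

Emit:
carry_out --rows '[[[0,0,0.0008],[0,0,0],0.56],[[0,0,0],[0,0,0],0.56]]'

```text
t: 17.62
ee_pos: [507.6, 274.2, 52.8]
orientation: [-3.112, -0.432, -0.001]
ft_force: [-0.5, 0.4, 3.9]
width: 38.6
```

Emit:
carry_out --rows '[[[0,0,0.0006],[0,0,0],0.56],[[0,0,0],[0,0,0],0.56]]'

```text
t: 17.78
ee_pos: [507.7, 274.2, 52.3]
orientation: [-3.112, -0.431, -0.002]
ft_force: [-0.9, -0.4, 5.6]
width: 38.7
```

Contact with the holder floor. I'll open slowly.

Emit:
carry_out --rows '[[[0,0,0],[0,0,0],0.545],[[0,0,0],[0,0,0],0.53],[[0,0,0],[0,0,0],0.515],[[0,0,0],[0,0,0],0.5],[[0,0,0],[0,0,0],0.48],[[0,0,0],[0,0,0],0.45],[[0,0,0],[0,0,0],0.35],[[0,0,0],[0,0,0],0.15],[[0,0,0],[0,0,0],0],[[0,0,0],[0,0,0],0],[[0,0,0],[0,0,0],0]]'

```text
t: 18.7
ee_pos: [507.1, 273.9, 51.7]
orientation: [3.112, 0.431, -0.0]
ft_force: [0.3, -0.1, 0.2]
width: 78.2
```

Run:
```python
from h import *
delta([507.2,273.9,150],-74.2)
a=imaging.get_image("side")[:,:,::-1];crop(a,"pics/s14.png",240,90,340,200,6)
```

```text
t 18.7 pos [507.1 273.9  51.7] yang -74.21 zax [-2.e-04 -1.e-04 -1.e+00] F [ 0.3 -0.1  0.2] w 78.2 q [ 0.47  0.6   1.83 -0.    0.72  1.77]
shift mm [ 7.000e-02  7.000e-02 -9.833e+01] rot [ 0.0001  0.0002 -0.0002]
```

View pics/s14.png

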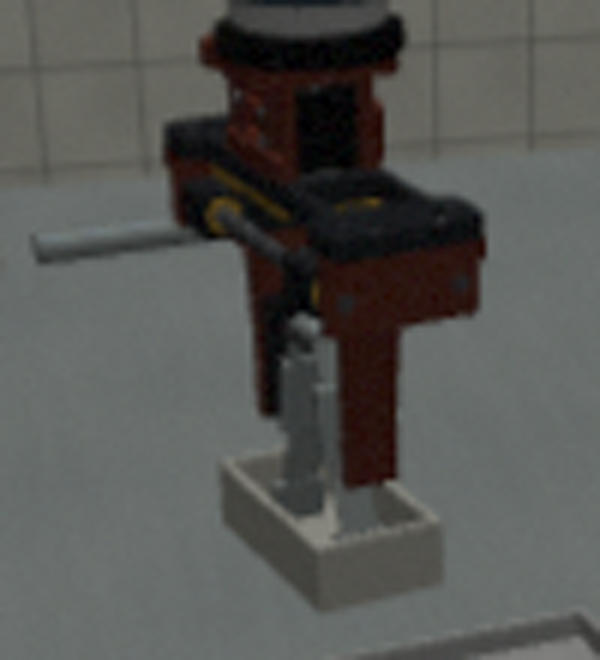

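Tongs stand freely. Retreating straight up, then back to the left so the top camera sees.

Emit:
carry_out --rows '[[[0,0,0],[0,0,0],0],[[0,0,-0.008],[0,0,0],0],[[0,0,-0.015],[0,0,0],0],[[0,0,-0.02],[0,0,0],0],[[0,0,-0.02],[0,0,0],0],[[0,0,-0.02],[0,0,0],0],[[0,0,-0.02],[0,0,0],0],[[0,0,-0.02],[0,0,0],0],[[0,0,-0.02],[0,0,0],0],[[0,0,-0.01],[0,0,0],0]]'

```text
t: 19.58
ee_pos: [508.1, 274.5, 207.9]
orientation: [-3.111, -0.431, -0.006]
ft_force: [-0.2, 1.1, 0.1]
width: 87.8
```

Emit:
carry_out --rows '[[[-0.01,-0.02,0],[0,0,0],0],[[-0.01,-0.03,0],[0,0,0],0],[[-0.01,-0.03,0],[0,0,0],0],[[-0.01,-0.03,0],[0,0,0],0],[[-0.01,-0.03,0],[0,0,0],0],[[-0.01,-0.03,0],[0,0,0],0],[[-0.01,-0.03,0],[0,0,0],0],[[-0.01,-0.03,0],[0,0,0],0],[[-0.01,-0.02,0],[0,0,0],0],[[0,0,0],[0,0,0],0],[[0,0,0],[0,0,0],0]]'

```text
t: 20.5
ee_pos: [351.7, 490.5, 204.5]
orientation: [3.111, 0.435, -0.0]
ft_force: [-0.2, -0.7, 0.8]
width: 87.6
```

Run:
```python
from h import *
delta([507.2,273.9,150],-74.2)
a=imaging.get_image("side")[:,:,::-1];cv2.imwrite("pics/s15.png",a)
crop(a,"pics/s15c.png",270,135,330,195,10)
a=imaging.get_image("top")[:,:,::-1];cv2.imwrite("pics/t15.png",a);crop(a,"pics/t15c.png",160,130,460,270,2.6)
```

```text
t 20.5 pos [351.7 490.5 204.5] yang -74.07 zax [-2.e-04 -6.e-04 -1.e+00] F [-0.2 -0.7  0.8] w 87.6 q [ 0.93  0.41  1.69 -0.    1.04  2.22]
shift mm [ 90.15 250.97  54.64] rot [0.0005 0.0003 0.0022]
```

View pics/s15.png

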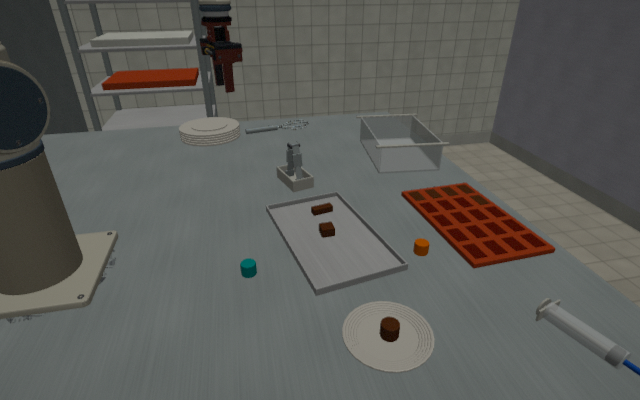

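View pics/s15c.png

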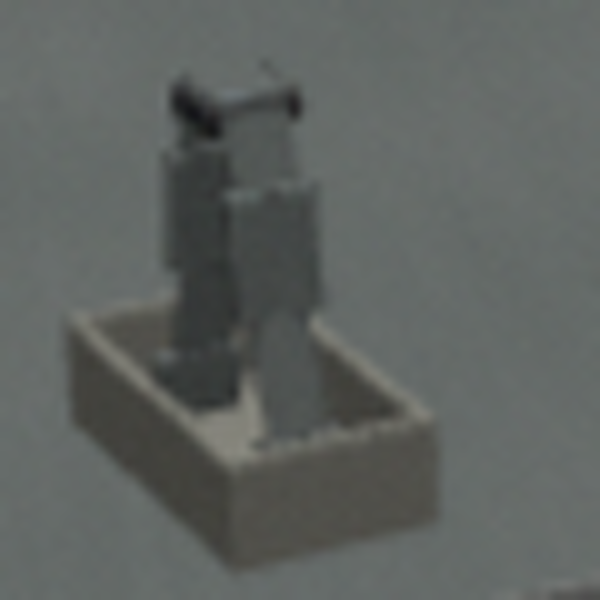

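View pics/t15c.png

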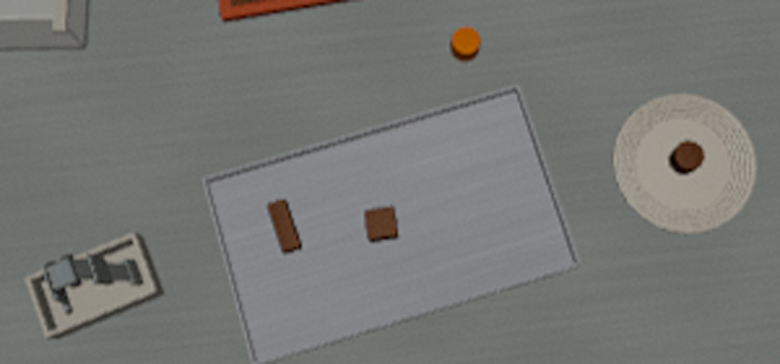

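All in order: tongs back as before, praline upright at the plate's middle, bystanders unmoved.

```bash
python3 -c "
from workcell import close_job
print(close_job())"
```

```text
the job is handed in; nothing more can be done
None
```

The job is done and handed in at about 20.6 s of the 53 s allowed. I took the tongs from their holder and picked the brown round praline off the tray. I lowered it onto the plate until the wrist force showed contact (about 3 N), and only then opened the tongs. I then stood the tongs back in the holder and moved the arm clear.

- **Praline:** in the last pictures it stands upright. The side camera puts it at about (561, −276) mm, against a plate centre measured at about (558, −276) mm, so it is roughly 3 mm off the middle.
- **Tongs:** they stand upright in the middle of the holder and look the same in the before and after pictures.
- **Other pieces:** the square and oblong pralines and the orange and turquoise look-alikes appear unmoved. The gripper never touched any praline.
- **Disagreements:** the two cameras differed by about 2 mm on where the praline, plate and holder were, which is within the calibration error. No check failed.

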